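# Hang a specimen on the bent drying rod

### The job

Pick up the specimen hanger (green resin mount under a brass eye with a tab), thread its eye over the free end of the bent steel drying rod and slide it gently along the rod, round both bends, until it rests against the red stop ball; then let go so that it hangs there. Feel your way, because the bends were made by hand: keep the hanger upright, do not force it against the rod, do not shove the stop ball along, and leave the bottle, the orange resin mount and the tweezers where they are.

Things in the scene. Friction and masses are not known exactly. Their poses are not given: they have to be found in the camera images.
- hanger: specimen hanger, loose, 120 g, 116 mm tall, standing upright: green resin cylinder (34 mm diameter, 22 mm tall), brass shank, brass eye ring, flat brass tab on top. Origin: centre of the underside; z up, x along the axis of the eye's bore. Alike after a half turn about z (threads either way round). Hung on the rod it keeps upright by its own weight
- eye (a point): centre of the hanger's eye, 60 mm above its underside. Bore 12 mm, ring outside diameter 24 mm, 10 mm long along x. The eye slips and turns freely on the 8 mm rod with 2 mm play all round
- tab (a point): grasp point on the hanger's tab, 98 mm above its underside, 38 mm above the eye's centre. Tab 10 mm thick along x, 20 mm wide along y, reaching from 71 to 116 mm above the underside. Fingertips kept 12 mm or more above the eye's centre clear the rod and the ball
- rod: bent round steel rod, 8 mm diameter, fixed, level, its axis 100 mm above the worktop. Origin: on the worktop under the free round-ended tip; x along the first leg, away from the tip, y to its left. Legs in order: first 55 mm, bend right, second 70 mm, bend left, third 95 mm, then down into a grey foot (72 mm diameter). Nothing stands more than 10 mm above the rod's axis
- stop (a point): centre of the red stop ball, 20 mm diameter, on the rod's axis, clamped by friction on the third leg 45 to 71 mm past the second bend. Its orientation tells nothing. It slips along the rod when pushed with more than 14 N. With the ring touching the ball, centres are about 13 mm apart; a hanging eye is 2 mm lower than the rod's axis
- bottle: bystander, loose: white bottle with red cap, 30 mm diameter, 69 mm tall; origin centre of the underside
- mount: bystander, loose: orange resin mount, 25 mm diameter, 18 mm tall; origin centre of the underside
- tweezers: bystander, loose: steel tweezers lying flat, 110 mm long (along its y), 15 mm wide, 8 mm tall; origin centre of the underside
- bend1 (a point): point on the rod's axis where the straight first leg ends and the first bend starts (55 mm from the tip). Both bends have 20 mm radius (axis) and were made by hand: the first turns to the right by anything from 36 to 64 degrees, the second back to the left by 41 to 59 degrees, so the rod beyond here has to be found by feel or by eye

How it is judged:
On the way:
1. the hanger's eye is threaded on the first leg of the rod (x of eye in the frame of rod between 0.01 and 0.06 m and y of eye in the frame of rod between -0.005 and 0.005 m and z of eye in the frame of rod between 0.094 and 0.106 m), for 0.1 s.
At the end, for the whole second after the job is handed in: The hanger hangs on the rod's last leg, upright within 10 degrees and at rest, its eye against the stop ball (centres within 16.5 mm, a gap of at most about 3 mm), released (distance between eye and stop below 0.0165 m and height (world z) of eye above 0.092 m and angle between hanger's own z axis and vertical below 0.175 rad and linear speed of hanger below 0.02 m/s); the robot touches nothing.
It fails at once if the hanger is forced against the rod or the stop with more than 15 N (contact force between hanger and rod above 15 N).
It fails at once if the hanger is tipped more than 10 degrees from upright (angle between hanger's own z axis and vertical above 0.175 rad).
It fails at once if the stop ball is shoved more than 3 mm from where it was (distance of stop from where it was at the start of the episode above 0.003 m).
It fails at once if the bottle, the orange mount or the tweezers are disturbed (moved 15 mm) (distance of any of bottle, mount, tweezers from where it was at the start of the episode above 0.015 m).
It also fails if it takes over 69 s, if anything falls off the work surface, if the arm or the gripper's body presses on something with over 40 N, if the wrist force passes 120 N, or if a joint passes its speed limit or range.

### The arm

A 6-joint arm with a two-finger parallel gripper is mounted at the origin on a cart in front of the work surface, level with it; the furniture and walls round the work are solid. World frame = base frame: x ahead of the robot, y to its left, z up, the work surface at z = 0. Lengths are in m, angles in rad, forces in N, time in s.
With the tool pointing down it reaches from about 0.375 to 0.9 m from the base axis. Payload 3.1 kg.
Tool frame: the origin (TCP) lies at the centre of the arm's flange, where the gripper is bolted on; the fingertips stand 173 mm ahead of it and the grasp point (between the pads) lies 155 mm ahead of it; z points along the fingers, y is the line along which they close (so a half turn about z gives the same grasp; the last joint's range is limited). The gripper opens to 85 mm and grips with 20 to 120 N. Pads are 22 mm wide; open, the fingers measure 114 mm over their backs; the gripper's body (76 mm by 85 mm) begins 54 mm behind the grasp point. The pads swing forward as they close: fully open they stand 13 mm farther back than shut.
Start: joints at [-1.363, 0.527, 1.433, -0, 1.181, -0.178], TCP at [0.235, -0.579, 0.405] pointing down, gripper open.
Joint ranges: [-3.08, 3.08], [-0.75, 2.2], [0.22, 2.44], [-1.43, 4.57], [0, 2.65], [-2.85, 2.85]. Speed limits (rad/s): [2.79, 2.79, 3.14, 3.14, 3.14, 3.14].

### API

Orientations are given as a unit quaternion [x, y, z, w].
In Python, from station import * gives the robot as it stands.
- The arm moves only by the shell command python3 -m jog 'ROWS' [OPENING] [FORCE]. ROWS is a JSON object of lists of equal length, an entry for each row: "linear": the shift along the world's x, y, z in mm, a list of three; "turn": the turn about the world's z in units of 5 degrees (1.0 is 5 degrees). A call has 1 to 12 rows; each row shifts and turns the commanded pose from where the row before left it; what a row does not reach is not made up. A row lasts 1/8 s, in which the tool goes at most 62.5 mm and 10.7 degrees, less where a joint would pass 70% of its speed; a pose out of reach is approached as far as the arm can. A call is refused whole if a number of a shift passes 62.5 or a number of a turn 1, either way. A call with a gripper value outside its range is refused whole. OPENING is the opening, from 0 (shut) to 1 (fully open), set as the call begins (- or left out, the last holds). The fingers move at their own pace and stop on an object; FORCE is the grip in N (left out, the last holds). Time passes only in rows, so rows that do not move let the fingers close. It gives the time, the measured TCP pose, the force, the opening and the grip force at its end, in the units of the state.
- sense(): the state, without advancing time (a new reading comes with each control period).
- snapshot(name): name is "side" or "top"; returns the picture (480x640x3 uint8, red, green, blue); there is no depth.
- get_calibration(name): a dict with "fx", "fy", "cx", "cy" (pixels), "dist_coeffs" ([k1, k2, p1, p2, k3] as OpenCV has them; the pictures are not rectified), "world_to_cam" (4x4, takes a point from world to camera coordinates). Camera axes: x right, y down, z forward; pixel columns grow to the right and rows downward; lengths in m; the calibration is good to about 2 mm. A picture is of the moment at which its call begins. get_calibration takes no time and is no camera call.
- sign_off(): hands the job in; it is judged then, once.
The state is a dict: "t": time; "q": joint angles; "qd": joint speeds; "tau": joint torques, N m; "tcp_pos": TCP position; "tool_rot": TCP orientation; "force": force on the tool from outside, world axes, zero at the start; "ft_torque": the same for the moment, N m; "finger_gap": opening from 0.0 (shut) to 1.0 (fully open); "gripper_force": force on a finger pad.
Only numpy, scipy, OpenCV 4.12 (cv2) and the standard library are available. Lean on these libraries where they do the work, as an engineer would, in place of code of your own. Each camera call takes 0.05 s, during which the arm holds its last target. There are 200 camera calls.

## Working session

There is one attempt and no reset: what is moved stays moved. The work goes in short steps, Python scripts to look and compute and a shell command to move; the robot and the scene stay as the last step left them, time stands still between calls to the robot, and variables do not carry over. Pictures are saved under pics/ and viewed, at most 10 in all, crops included, and the job is handed in when it is done.

```bash
mkdir -p pics; cat > h.py <<'E'
from station import *
import numpy as np, cv2
def cal(n):
    c=get_calibration(n); K=np.array([[c['fx'],0,c['cx']],[0,c['fy'],c['cy']],[0,0,1]]); return K,np.array(c['dist_coeffs']),np.array(c['world_to_cam'])
def onz(n,u,v,z):
    K,d,T=cal(n); p=cv2.undistortPoints(np.array([[[u,v]]],float),K,d)[0,0]
    R=T[:3,:3];o=-R.T@T[:3,3];r=R.T@np.array([p[0],p[1],1]); return o+r*(z-o[2])/r[2]
def proj(n,P):
    K,d,T=cal(n); return cv2.projectPoints(np.array(P,float).reshape(-1,3),cv2.Rodrigues(T[:3,:3])[0],T[:3,3],K,d)[0][:,0]
def save(n,f,crop=None,s=1):
    im=snapshot(n)[:,:,::-1]
    if crop: x0,y0,x1,y1=crop; im=im[y0:y1,x0:x1]
    im=cv2.resize(im,None,fx=s,fy=s,interpolation=cv2.INTER_CUBIC); cv2.imwrite('pics/'+f,im)
E
python3 - <<'E'
from h import *
save('top','t1.png');save('side','s1.png')
for n in('top','side'):
    K,d,T=cal(n);print(n,-T[:3,:3].T@T[:3,3],T[:3,:3].round(2).tolist(),K[0,0])
s=sense();print(s['t'],s['tcp_pos'],s['tool_rot'],s['force'],s['finger_gap'])
E
```

```text
top [ 0.38253326 -0.06994927  1.25127784] [[0.03, -1.0, -0.01], [-1.0, -0.03, -0.05], [0.05, 0.01, -1.0]] 612.5133868885796
side [ 0.48286162 -0.80009559  0.58881804] [[1.0, 0.06, 0.01], [0.04, -0.57, -0.82], [-0.04, 0.82, -0.57]] 493.30002119879373
0.1 [ 0.2351476  -0.57875664  0.40382172] [ 9.81452915e-01  1.91700828e-01 -1.11155951e-05 -9.83909666e-04] [ 0.99013102 -0.32741665 -0.02167123] 0.9959666827340563
```

View pics/t1.png

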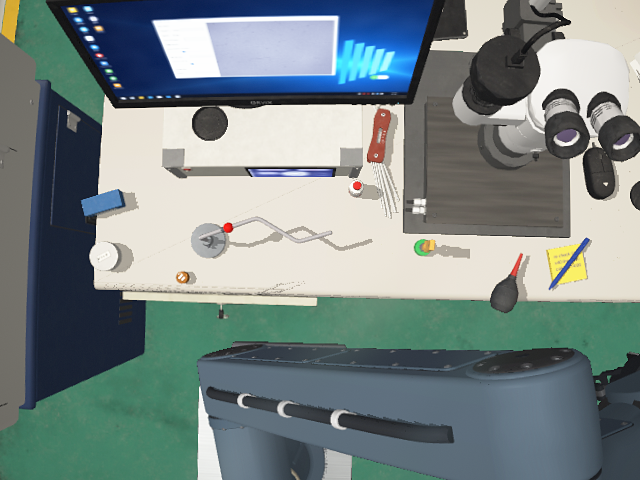

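View pics/s1.png

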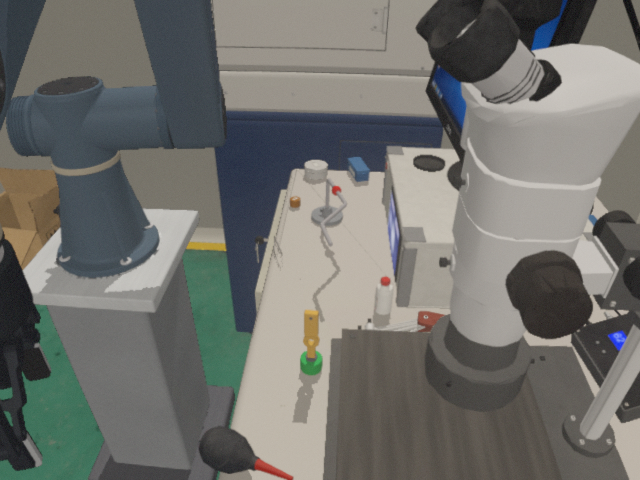

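The top view shows the hanger at about (424,247), the rod tip at (331,234), the stop ball at (228,228) and the foot at (209,240). I'll enlarge both views.

```bash
python3 - <<'E'
from h import *
t=snapshot('top')[:,:,::-1]; s=snapshot('side')[:,:,::-1]
a=cv2.resize(t[205:265,190:350],None,fx=5,fy=5,interpolation=cv2.INTER_CUBIC)
b=cv2.resize(t[225:275,400:450],None,fx=6,fy=6,interpolation=cv2.INTER_CUBIC)
c=cv2.resize(s[300:380,285:335],None,fx=3.75,fy=3.75,interpolation=cv2.INTER_CUBIC)
d=cv2.resize(s[175:255,305:355],None,fx=3.75,fy=3.75,interpolation=cv2.INTER_CUBIC)
o=np.zeros((600,800,3),np.uint8);o[:300]=a;o[300:,:300]=b;o[300:,300:488]=c[:300,:188];o[300:,500:688]=d[:300,:188]
cv2.imwrite('pics/c1.png',o)
E
```

```text
(no output)
```

View pics/c1.png

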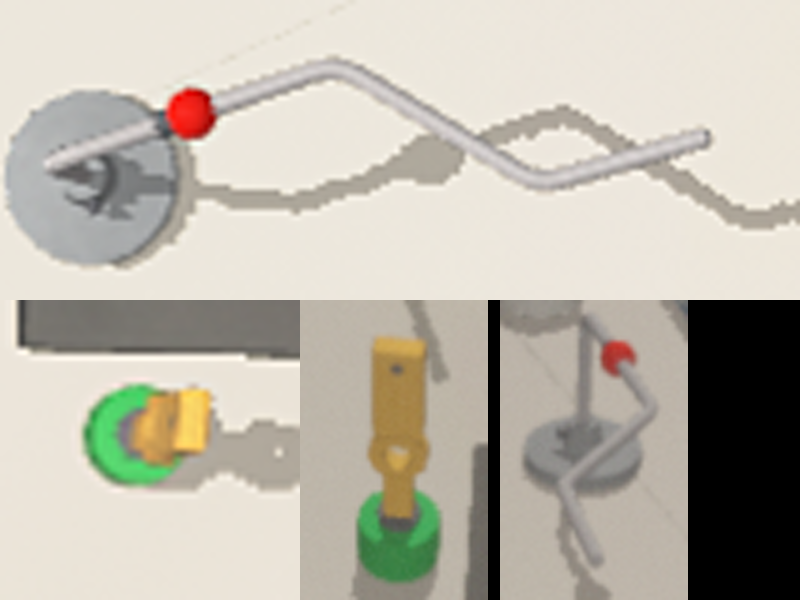

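The crop shows the rod tip at crop pixel (708,137), bends near (540,182) and (335,66), and the ball at (190,113). The bright top face of the tab is centred near (194,421) and the green cylinder near (136,435). Next I'll fit the rod model.

```bash
cat >> h.py <<'E'
def path(p,s):
    "p=x,y,yaw,a1,a2 -> xyz on rod axis at arclength s, and heading"
    x,y,h,a1,a2=p; s=np.atleast_1d(s).astype(float)
    g=np.arange(0,0.32,0.0005); R=.02
    l1=.055;b1=l1+R*a1;l2=b1+.07;b2=l2+R*a2
    hd=h-np.clip((g-l1)/R,0,a1)+np.clip((g-l2)/R,0,a2)
    X=x+np.r_[0,np.cumsum(np.cos(hd[:-1]))*.0005];Y=y+np.r_[0,np.cumsum(np.sin(hd[:-1]))*.0005]
    return np.c_[np.interp(s,g,X),np.interp(s,g,Y),0*s+.1],np.interp(s,g,hd)
E
python3 - <<'E'
from h import *
from scipy.optimize import least_squares
c=lambda u,v:np.array([(u+.5)/5-.5+190,(v+.5)/5-.5+205])
pts=np.array([c(*q) for q in[(708,137),(640,157),(575,177),(480,147),(400,99),(270,84),(190,113),(50,163)]])
W=np.array([onz('top',*q,.1)for q in pts]);print(W.round(4).tolist())
d=W[1]-W[0];h=np.arctan2(d[1],d[0])
def f(p):
    P,_=path(p,np.arange(0,.30,.0005)); D=np.linalg.norm(P[None,:,:2]-W[1:,None,:2],axis=2).min(1)
    return np.r_[D,P[0,:2]-W[0,:2]]
r=least_squares(f,[W[0,0],W[0,1],h,.87,.87],x_scale=[.01,.01,.1,.1,.1],diff_step=1e-3)
print(r.x.round(4).tolist(),np.degrees(r.x[2:]).round(1),(r.fun*1e3).round(1))
P,_=path(r.x,np.arange(0,.3,.0005));i=np.linalg.norm(P[:,:2]-W[6,:2],axis=1).argmin()
b2=.055+.02*r.x[3]+.07+.02*r.x[4];print('ball s',i*.0005,'past bend2',i*.0005-b2)
print('side tip/ball',proj('side',[W[0],W[6]]), 'seen',(305+596/3.75-500/3.75,175+(560-300)/3.75),(305+118/3.75,175+57/3.75))
b=lambda u,v:np.array([(u+.5)/6-.5+400,(v-300+.5)/6-.5+225])
print('tabtop',onz('top',*b(194,421),.116),'green top',onz('top',*b(136,435),.022))
for q in [(181,392),(209,390),(205,451),(176,451)]: print(onz('top',*b(*q),.116).round(4))
s=lambda u,v:(285+(u-300+.5)/3.75-.5,300+(v-300+.5)/3.75-.5)
for q in [(374,340),(426,343),(427,357),(373,354)]: print('side',onz('side',*s(*q),.116).round(4))
print('side eye',onz('side',*s(398,455),.06), 'green top c',onz('side',*s(398,517),.022))
E
```

```text
[[0.4661, -0.1028, 0.1], [0.4578, -0.0774, 0.1], [0.4496, -0.0531, 0.1], [0.4599, -0.017, 0.1], [0.4773, 0.0138, 0.1], [0.4817, 0.0632, 0.1], [0.4699, 0.0933, 0.1], [0.4495, 0.1461, 0.1]]
[0.4658, -0.1021, 1.8971, 0.8741, 0.9069] [108.7  50.1  52. ] [ 0.3  0.3  0.2  1.   0.7  0.3  0.4 -0.2  0.7]
ball s 0.213 past bend2 0.05237982970173238
side tip/ball [[330.56318528 244.85984746]
 [336.27336316 190.29244148]] seen (330.6, 244.33333333333331) (336.46666666666664, 190.2)
tabtop [ 0.44626468 -0.29120643  0.116     ] green top [ 0.44629193 -0.28983576  0.022     ]
[ 0.4552 -0.287   0.116 ]
[ 0.4561 -0.2958  0.116 ]
[ 0.437  -0.2948  0.116 ]
[ 0.4368 -0.2857  0.116 ]
side [ 0.4364 -0.2883  0.116 ]
side [ 0.4559 -0.2886  0.116 ]
side [ 0.4567 -0.2961  0.116 ]
side [ 0.4366 -0.2959  0.116 ]
side eye [ 0.44570185 -0.29281302  0.06      ] green top c [ 0.44552818 -0.29066403  0.022     ]
```

```bash
python3 -m jog '{"linear":[[18,40,0],[18,40,0],[25,40,0],[25,40,-10],[30,40,-14],[30,35,-20],[35,30,-20],[30,23,-20],[0,0,0],[0,0,0]],"turn":[-0.6,-0.6,-0.6,-0.6,-0.6,-0.6,-0.6,-0.6,0,0]}' 1 20; python3 - <<'E'
from h import *
from scipy.spatial.transform import Rotation as R
s=sense();y=R.from_quat(s['tool_rot']).as_matrix();print(s['t'],s['tcp_pos'],np.degrees(np.arctan2(y[1,1],y[0,1])),y[:,2],s['force'],s['q'])
save('side','s2.png',(220,160,420,400),2.5)
E
```

```text
t: 1.45
tcp_pos: [0.4461, -0.2912, 0.3208]
tool_rot: [1.0, -0.016, -0.0, 0.0]
force: [-0.4, -0.6, 0.1]
finger_gap: 0.999
gripper_force: 0.0
1.45 [ 0.44614071 -0.29123004  0.32078974] -91.84431122932997 [-2.42864020e-04 -2.87799991e-04 -9.99999929e-01] [-0.38894508 -0.56131403  0.08110041] [-7.88113476e-01  5.24230655e-01  1.74452868e+00 -4.89665697e-04
  8.72800581e-01  8.15186882e-01]
```

View pics/s2.png

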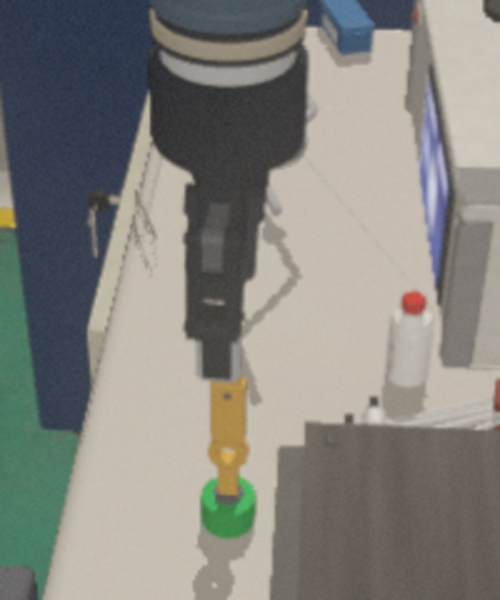

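```bash
python3 - <<'E'
from h import *
print((proj('side',[[.446,-.335,.165],[.446,-.335,.2],[.446,-.291,.116],[.446,-.291,.022]])-[220,160])*2.5)
E
python3 -m jog '{"linear":[[0,0,-20],[0,0,-20],[0,0,-15],[0,0,-11],[0,0,0],[0,0,0]],"turn":[0,0,0,0,0,0]}'; python3 -m jog '{"linear":[[0,0,0],[0,0,0],[0,0,0],[0,0,0],[0,0,0],[0,0,0],[0,0,0],[0,0,0]],"turn":[0,0,0,0,0,0,0,0]}' 0 35
```

```text
[[221.39588962 367.7300745 ]
 [221.2043508  314.64710709]
 [227.65546474 379.86151424]
 [227.65376769 494.20746453]]
t: 2.25
tcp_pos: [0.4463, -0.2913, 0.2551]
tool_rot: [1.0, -0.017, 0.0, 0.0]
force: [-0.8, 0.6, 0.4]
finger_gap: 1.003
gripper_force: 0.0
t: 3.25
tcp_pos: [0.4462, -0.291, 0.2548]
tool_rot: [1.0, -0.017, -0.0, -0.0]
force: [-0.2, 1.2, 2.7]
finger_gap: 0.116
gripper_force: 38.7
```

```bash
python3 -m jog '{"linear":[[0,0,10],[0,0,15],[0,5,15],[4,20,0],[5,25,0],[5,25,0],[5,25,0],[5,25,0],[4,20,0],[3,11,0],[0,0,0],[0,0,0]],"turn":[0,0,0,0.5,0.6,0.7,0.7,0.7,0.6,0.3,0,0]}'; python3 - <<'E'
from h import *
im=snapshot('side')[:,:,::-1]
P=proj('side',[[.4658,-.1021,.1],*path([0.4658,-0.1021,1.8971,.8741,.9069],[0.03,.055])[0],[.477,-.1353,.1]]);print(P)
x0,y0=int(P[3,0])-50,int(P[3,1])-45
print(x0,y0)
im=cv2.resize(im[y0:y0+90,x0:x0+100],None,fx=6,fy=6,interpolation=cv2.INTER_CUBIC);cv2.imwrite('pics/s3.png',im);print((P-[x0,y0])*6)
s=sense();print(s['tcp_pos'],s['tool_rot'],s['force'])
E
```

```text
t: 4.75
tcp_pos: [0.4773, -0.1353, 0.2947]
tool_rot: [0.987, 0.162, 0.0, 0.0]
force: [-0.5, 0.3, -1.4]
finger_gap: 0.111
gripper_force: 38.1
[[330.4339983  244.61958321]
 [325.67189556 235.22947111]
 [321.89627404 227.78557764]
 [336.32195044 256.27194339]]
286 211
[[266.6039898  201.71749924]
 [238.03137337 145.37682663]
 [215.37764421 100.71346586]
 [301.93170263 271.63166031]]
[ 0.47725607 -0.13552683  0.29471034] [9.86902298e-01 1.61318982e-01 9.06896083e-05 1.77457878e-04] [ 0.03117234 -0.62019986 -1.41789937]
```

View pics/s3.png

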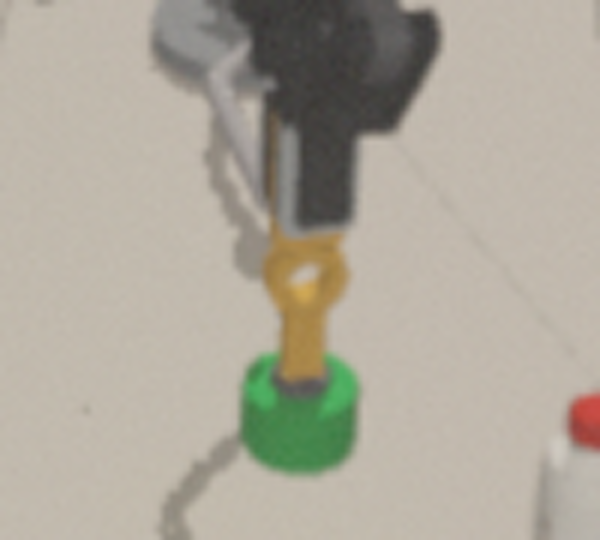

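The eye is centred near (306,275) in the crop, against a predicted (302–307, 272–281), so it lines up with the rod axis to about 0.5 mm. Now I'll advance gently.

```bash
python3 -m jog '{"linear":[[-1.6,4.7,0],[-1.6,4.7,0],[-1.6,4.7,0],[-1.6,4.7,0],[-1.6,4.7,0],[-1,2.8,0],[-1,2.8,0],[-0.6,1.9,0],[-0.6,1.9,0],[-0.6,1.9,0],[0,0,0]],"turn":[0,0,0,0,0,0,0,0,0,0,0]}'; python3 -m jog '{"linear":[[-0.6,1.9,0],[-0.6,1.9,0],[-0.6,1.9,0],[0,0,0]],"turn":[0,0,0,0]}';python3 -c "
from h import *
s=sense();print(s['force'],s['ft_torque'])"
```

```text
t: 6.18
tcp_pos: [0.4653, -0.1001, 0.2947]
tool_rot: [0.987, 0.162, -0.0, -0.0]
force: [0.0, 0.3, -1.4]
finger_gap: 0.109
gripper_force: 38.1
t: 6.68
tcp_pos: [0.4635, -0.0943, 0.2947]
tool_rot: [0.987, 0.162, -0.0, -0.0]
force: [-0.0, 0.5, -1.8]
finger_gap: 0.111
gripper_force: 38.1
[-0.00431505  0.45062057 -1.8443043 ] [-0.01047538 -0.00540176  0.0147884 ]
```

```bash
cat > plan.py <<'E'
from h import *
import sys
from scipy.spatial.transform import Rotation as R
p=[0.4658,-0.1021,1.8971,0.8741,0.9069]
def now():
    s=sense();y=R.from_quat(s['tool_rot']).as_matrix();return s,np.array(s['tcp_pos'][:2]),np.arctan2(y[1,1],y[0,1])+np.pi
def where():
    s,x,h=now();g=np.arange(0,.26,.0005);P,H=path(p,g);i=np.linalg.norm(P[:,:2]-x,axis=1).argmin()
    e=x-P[i,:2];return g[i],e@[-np.sin(H[i]),np.cos(H[i])],h-H[i],s
if __name__=='__main__':
    s0,lat,dh,s=where();print('s',s0,'lat mm',lat*1e3,'dh',np.degrees(dh),'F',np.array(s['force']).round(1))
    h0=H0=None
    S=np.array(eval(sys.argv[1]));P,H=path(p,S);_,x,h=now()
    D=np.diff(np.vstack([x,P[:,:2]]),axis=0)*1e3;T=np.degrees(np.diff(np.r_[h,H]))/5
    for a,b,c in zip(S,D,T):print(round(a,3),b.round(1),round(c,2))
E
python3 plan.py 'np.r_[.012:.05:.005,.05:.082:.0025,.084:.14:.005,.142:.165:.0025,.165:.2:.005]'
```

```text
s 0.008 lat mm -0.32061136138078516 dh -0.07879297064982205 F [-0.   0.5 -1.8]
0.012 [-1.6  3.6] 0.02
0.017 [-1.6  4.7] 0.0
0.022 [-1.6  4.7] 0.0
0.027 [-1.6  4.7] 0.0
0.032 [-1.6  4.7] 0.0
0.037 [-1.6  4.7] 0.0
0.042 [-1.6  4.7] 0.0
0.047 [-1.6  4.7] 0.0
0.05 [-1.   2.8] 0.0
0.053 [-0.8  2.4] 0.0
0.055 [-0.8  2.4] -0.0
0.058 [-0.7  2.4] -1.43
0.06 [-0.4  2.5] -1.43
0.063 [-0.1  2.5] -1.43
0.065 [0.2 2.5] -1.43
0.068 [0.6 2.4] -1.43
0.07 [0.9 2.3] -1.43
0.073 [1.1 2.2] -1.42
0.075 [1.3 2.1] 0.0
0.078 [1.3 2.1] 0.0
0.08 [1.3 2.1] 0.0
0.084 [2.1 3.4] 0.0
0.089 [2.6 4.3] 0.0
0.094 [2.6 4.3] 0.0
0.099 [2.6 4.3] 0.0
0.104 [2.6 4.3] 0.0
0.109 [2.6 4.3] 0.0
0.114 [2.6 4.3] 0.0
0.119 [2.6 4.3] 0.0
0.124 [2.6 4.3] 0.0
0.129 [2.6 4.3] 0.0
0.134 [2.6 4.3] 0.0
0.139 [2.6 4.3] 0.0
0.142 [1.6 2.6] 0.0
0.144 [1.2 2.2] 1.16
0.147 [1.  2.3] 1.43
0.15 [0.7 2.4] 1.43
0.152 [0.4 2.5] 1.43
0.154 [0.1 2.5] 1.43
0.157 [-0.3  2.5] 1.43
0.16 [-0.6  2.4] 1.43
0.162 [-0.8  2.4] 0.64
0.164 [-0.9  2.3] 0.0
0.165 [-0.2  0.5] 0.0
0.17 [-1.8  4.7] 0.0
0.175 [-1.8  4.7] 0.0
0.18 [-1.8  4.7] 0.0
0.185 [-1.8  4.7] 0.0
0.19 [-1.8  4.7] 0.0
0.195 [-1.8  4.7] 0.0
0.2 [-1.8  4.7] 0.0
```

```bash
python3 -m jog '{"linear":[[-1.6,3.6,0],[-1.6,4.7,0],[-1.6,4.7,0],[0,0,0]],"turn":[0,0,0,0]}' && python3 -m jog '{"linear":[[-1.6,4.7,0],[-1.6,4.7,0],[-1.6,4.7,0],[0,0,0]],"turn":[0,0,0,0]}'; python3 plan.py 'np.r_[.042:.085:.002]'
```

```text
t: 7.18
tcp_pos: [0.4585, -0.081, 0.2947]
tool_rot: [0.987, 0.162, -0.0, -0.0]
force: [-0.5, -0.7, -2.1]
finger_gap: 0.112
gripper_force: 38.0
t: 7.68
tcp_pos: [0.4538, -0.067, 0.2947]
tool_rot: [0.987, 0.162, -0.0, -0.0]
force: [0.2, -0.5, -1.2]
finger_gap: 0.109
gripper_force: 38.0
s 0.037 lat mm 0.1405398821546463 dh -0.055199489765366046 F [ 0.2 -0.5 -1.2]
0.042 [-1.4  4.7] 0.01
0.044 [-0.6  1.9] 0.0
0.046 [-0.6  1.9] 0.0
0.048 [-0.6  1.9] 0.0
0.05 [-0.6  1.9] 0.0
0.052 [-0.6  1.9] 0.0
0.054 [-0.6  1.9] 0.0
0.056 [-0.6  1.9] -0.57
0.058 [-0.5  1.9] -1.15
0.06 [-0.3  2. ] -1.15
0.062 [-0.1  2. ] -1.15
0.064 [0.1 2. ] -1.15
0.066 [0.3 2. ] -1.15
0.068 [0.5 1.9] -1.15
0.07 [0.7 1.9] -1.15
0.072 [0.9 1.8] -1.15
0.074 [1.  1.7] -0.28
0.076 [1.  1.7] 0.0
0.078 [1.  1.7] 0.0
0.08 [1.  1.7] 0.0
0.082 [1.  1.7] 0.0
0.084 [1.  1.7] 0.0
```

```bash
python3 -m jog '{"linear":[[-1.4,4.7,0],[-1.2,3.8,0],[-0.6,1.9,0],[-0.6,1.9,0],[-0.6,1.9,0],[0,0,0]],"turn":[0,0,0,0,-0.3,0]}' && python3 -m jog '{"linear":[[-0.6,1.9,0],[-0.6,1.9,0],[-0.5,1.9,0],[-0.3,2,0],[0,0,0]],"turn":[-0.5,-0.8,-1,-1,0]}';python3 plan.py 'np.r_[.062:.065:.002]'
```

```text
t: 8.43
tcp_pos: [0.4496, -0.0531, 0.2947]
tool_rot: [0.989, 0.149, -0.0, -0.0]
force: [-0.6, 0.4, -1.8]
finger_gap: 0.114
gripper_force: 38.1
t: 9.05
tcp_pos: [0.4476, -0.0455, 0.2947]
tool_rot: [1.0, 0.006, 0.0, 0.0]
force: [0.2, -0.1, -0.7]
finger_gap: 0.112
gripper_force: 38.1
s 0.059500000000000004 lat mm -0.4811570676888868 dh -5.141070479147044 F [ 0.2 -0.1 -0.7]
0.062 [-0.6  2.4] -0.4
0.064 [0.1 2. ] -1.15
```

```bash
python3 -m jog '{"linear":[[-0.3,2.2,0],[0.1,2,0],[0.3,2,0],[0,0,0]],"turn":[-0.6,-0.9,-1,0]}' && python3 -m jog '{"linear":[[0.5,1.9,0],[0.7,1.9,0],[0.9,1.8,0],[1,1.7,0],[0,0,0]],"turn":[-1,-1,-0.8,-0.6,0]}';python3 plan.py 'np.r_[.076:.085:.002]'
```

```text
t: 9.55
tcp_pos: [0.4477, -0.0394, 0.2947]
tool_rot: [0.995, -0.102, 0.0, 0.0]
force: [-0.3, 0.1, -1.9]
finger_gap: 0.11
gripper_force: 38.1
t: 10.18
tcp_pos: [0.4509, -0.0321, 0.2947]
tool_rot: [0.969, -0.248, 0.0, 0.0]
force: [0.4, -0.4, -1.4]
finger_gap: 0.11
gripper_force: 38.1
s 0.074 lat mm -0.34771306243591193 dh 2.637471076748783 F [ 0.4 -0.4 -1.4]
0.076 [0.8 2. ] -0.53
0.078 [1.  1.7] 0.0
0.08 [1.  1.7] 0.0
0.082 [1.  1.7] 0.0
0.084 [1.  1.7] 0.0
```

```bash
python3 -m jog '{"linear":[[0.8,2,0],[1,1.7,0],[2,3.4,0],[0,0,0]],"turn":[-0.53,0,0,0]}' && python3 -m jog '{"linear":[[2.1,3.4,0],[2.1,3.4,0],[2.1,3.4,0],[0,0,0]],"turn":[0,0,0,0]}';python3 plan.py 'np.r_[.099:.105:.005]'
python3 - <<'E'
from h import *
from plan import p
g=np.arange(0,.3,.0005);P,H=path(p,g)
for w in [(.4496,-.0531),(.4599,-.017),(.4773,.0138),(.4817,.0632),(.4699,.0933)]:
    i=np.linalg.norm(P[:,:2]-w,axis=1).argmin();e=w-P[i,:2];print(g[i],e@[-np.sin(H[i]),np.cos(H[i])]*1000)
E
```

```text
t: 10.68
tcp_pos: [0.4548, -0.0247, 0.2947]
tool_rot: [0.963, -0.271, 0.0, -0.0]
force: [0.4, -0.4, -1.3]
finger_gap: 0.111
gripper_force: 38.0
t: 11.18
tcp_pos: [0.4611, -0.0144, 0.2947]
tool_rot: [0.962, -0.272, 0.0, -0.0]
force: [0.6, -0.3, -2.4]
finger_gap: 0.109
gripper_force: 38.0
s 0.0945 lat mm 0.1457375149024761 dh -0.12199410466405405 F [ 0.6 -0.3 -2.4]
0.099 [2.6 3.9] 0.02
0.104 [2.6 4.3] 0.0
0.051500000000000004 -0.3614680299445633
0.0915 -0.18360621468170935
0.127 1.0033253586897994
0.181 -0.6926216761740449
0.213 -0.2235179066383873
```

```bash
python3 -m jog '{"linear":[[2.6,4,0],[2.5,4.3,0],[2.5,4.3,0],[0,0,0]],"turn":[0,0,0,0]}' && python3 -m jog '{"linear":[[2.5,4.3,0],[2.5,4.3,0],[2.5,4.3,0],[0,0,0]],"turn":[0,0,0,0]}';python3 plan.py 'np.r_[.128:.17:.002]'
```

```text
t: 11.68
tcp_pos: [0.4687, -0.0018, 0.2947]
tool_rot: [0.962, -0.271, 0.0, 0.0]
force: [-1.3, 0.1, -1.4]
finger_gap: 0.112
gripper_force: 38.1
t: 12.18
tcp_pos: [0.4761, 0.0111, 0.2947]
tool_rot: [0.962, -0.272, 0.0, -0.0]
force: [-0.1, -1.3, -1.3]
finger_gap: 0.115
gripper_force: 38.0
s 0.124 lat mm 0.601935988873804 dh -0.12323795833826749 F [-0.1 -1.3 -1.3]
0.128 [2.6 3.1] 0.02
0.13 [1.  1.7] 0.0
0.132 [1.  1.7] 0.0
0.134 [1.  1.7] 0.0
0.136 [1.  1.7] 0.0
0.138 [1.  1.7] 0.0
0.14 [1.  1.7] 0.0
0.142 [1.  1.7] 0.0
0.144 [1.  1.7] 0.87
0.146 [0.8 1.8] 1.15
0.148 [0.7 1.9] 1.15
0.15 [0.5 1.9] 1.15
0.152 [0.3 2. ] 1.15
0.154 [0.1 2. ] 1.15
0.156 [-0.1  2. ] 1.15
0.158 [-0.3  2. ] 1.15
0.16 [-0.5  1.9] 1.15
0.162 [-0.7  1.9] 0.36
0.164 [-0.7  1.9] 0.0
0.166 [-0.7  1.9] 0.0
0.168 [-0.7  1.9] 0.0
0.17 [-0.7  1.9] 0.0
```

```bash
python3 -m jog '{"linear":[[2.2,3.4,0],[2,3.4,0],[2,3.4,0],[1,1.7,0],[1,1.7,0],[0,0,0]],"turn":[0,0,0,0,0.3,0]}' && python3 -m jog '{"linear":[[1,1.7,0],[1,1.7,0],[0.9,1.8,0],[0.8,1.9,0],[0,0,0]],"turn":[0.5,0.9,1,1,0]}';python3 plan.py 'np.r_[.15:.17:.002]'
```

```text
t: 12.92
tcp_pos: [0.4841, 0.0246, 0.2947]
tool_rot: [0.966, -0.259, -0.0, -0.0]
force: [-0.5, 0.9, -1.7]
finger_gap: 0.113
gripper_force: 38.0
t: 13.55
tcp_pos: [0.4873, 0.0317, 0.2945]
tool_rot: [0.993, -0.114, -0.001, -0.0]
force: [-2.2, 1.8, -1.6]
finger_gap: 0.109
gripper_force: 38.0
s 0.1475 lat mm 1.1937238355158495 dh 3.8953583479793887 F [-2.2  1.8 -1.6]
0.15 [1.7 1.9] 0.65
0.152 [0.3 2. ] 1.15
0.154 [0.1 2. ] 1.15
0.156 [-0.1  2. ] 1.15
0.158 [-0.3  2. ] 1.15
0.16 [-0.5  1.9] 1.15
0.162 [-0.7  1.9] 0.36
0.164 [-0.7  1.9] 0.0
0.166 [-0.7  1.9] 0.0
0.168 [-0.7  1.9] 0.0
0.17 [-0.7  1.9] 0.0
```

```bash
python3 -m jog '{"linear":[[-0.5,0.1,0],[-0.5,0.2,0],[0,0,0]],"turn":[0,0,0]}'; python3 plan.py '[.15]'; python3 -m jog '{"linear":[[0,0,0],[0,0,0]],"turn":[0,0]}';python3 plan.py '[.15]'
```

```text
t: 13.92
tcp_pos: [0.4869, 0.0318, 0.2946]
tool_rot: [0.994, -0.114, -0.0, -0.0]
force: [-2.1, 1.0, -2.0]
finger_gap: 0.116
gripper_force: 37.9
s 0.1475 lat mm 1.6541276218824443 dh 3.9416108448434772 F [-2.1  1.  -2. ]
0.15 [2.1 1.8] 0.64
t: 14.18
tcp_pos: [0.4869, 0.0318, 0.2947]
tool_rot: [0.994, -0.114, -0.0, -0.0]
force: [-1.5, 0.8, -3.0]
finger_gap: 0.113
gripper_force: 37.9
s 0.1475 lat mm 1.6312314662225103 dh 3.956398672827058 F [-1.5  0.8 -3. ]
0.15 [2.1 1.8] 0.64
```

```bash
python3 -m jog '{"linear":[[-0.3,0.1,0],[0.2,2,0],[0,0,0]],"turn":[0,0.6,0]}'; python3 -m jog '{"linear":[[0,0,0]],"turn":[0]}';python3 plan.py '[.15]'; python3 -c "
from h import *
print(sense()['ft_torque'])"
```

```text
t: 14.55
tcp_pos: [0.4872, 0.0338, 0.2949]
tool_rot: [0.996, -0.088, 0.001, 0.0]
force: [-0.6, 0.6, -1.3]
finger_gap: 0.114
gripper_force: 38.0
t: 14.68
tcp_pos: [0.4871, 0.0338, 0.2949]
tool_rot: [0.996, -0.088, 0.001, 0.0]
force: [-0.6, 0.2, -1.7]
finger_gap: 0.108
gripper_force: 38.0
s 0.15 lat mm 1.8711815988304898 dh -0.23854897510573314 F [-0.6  0.2 -1.7]
0.15 [ 1.9 -0.2] 0.05
[ 0.10120718  0.15504874 -0.02726498]
```

```bash
python3 -m jog '{"linear":[[0.1,2,0],[0,2,0],[0,0,0]],"turn":[1,1,0]}'; python3 plan.py '[.15]'; python3 -c "
from h import *
t=sense()['ft_torque'];print(-t[1]/.193,t[0]/.193,t[2])"
```

```text
t: 15.05
tcp_pos: [0.4874, 0.0377, 0.295]
tool_rot: [1.0, -0.001, 0.001, 0.0]
force: [-0.3, 0.2, -1.2]
finger_gap: 0.109
gripper_force: 38.1
s 0.154 lat mm 1.8986924133437395 dh -1.7283439524810738 F [-0.3  0.2 -1.2]
0.15 [ 1.6 -4.2] -1.95
-0.10964814655124182 0.06339335730068164 0.0321561122806418
```

Contact force is now near zero, so I'll continue round the bend.

```bash
python3 -m jog '{"linear":[[-0.1,2,0],[-0.3,2,0],[0,0,0]],"turn":[1,1,0]}'; python3 plan.py '[.165]'; python3 -c "
from h import *
t=sense()['ft_torque'];print(-t[1]/.193,t[0]/.193,t[2])"; python3 -m jog '{"linear":[[-0.5,1.9,0],[-0.5,1.9,0],[0,0,0]],"turn":[1,1,0]}'; python3 plan.py '[.165]'; python3 -c "
from h import *
t=sense()['ft_torque'];print(-t[1]/.193,t[0]/.193,t[2])"
```

```text
t: 15.42
tcp_pos: [0.4869, 0.0418, 0.2949]
tool_rot: [0.996, 0.086, 0.001, 0.0]
force: [0.8, -0.5, -1.7]
finger_gap: 0.111
gripper_force: 38.1
s 0.159 lat mm 1.9118837451486657 dh -6.1067596189509255 F [ 0.8 -0.5 -1.7]
0.165 [-0.2  6.4] 2.15
-0.05487857468532374 0.05720789488395764 -0.024736083394980093
t: 15.8
tcp_pos: [0.4857, 0.0456, 0.2948]
tool_rot: [0.985, 0.172, 0.0, 0.0]
force: [-0.2, 0.3, -0.8]
finger_gap: 0.111
gripper_force: 38.1
s 0.163 lat mm 1.7661061462488497 dh -0.7795602111495374 F [-0.2  0.3 -0.8]
0.165 [0.9 2.5] 0.16
-0.12309577432689246 0.19183367847216157 -0.012361923869004988
```

```bash
python3 -m jog '{"linear":[[-0.8,2.9,0],[-0.8,2.9,0],[-0.8,2.9,0],[0,0,0]],"turn":[0.16,0,0,0]}'; python3 plan.py '[.19]'; python3 -c "
from h import *
t=sense()['ft_torque'];print(-t[1]/.193,t[0]/.193,t[2])"; python3 -m jog '{"linear":[[-1.1,2.8,0],[-1.1,2.8,0],[-1.1,2.8,0],[0,0,0]],"turn":[0,0,0,0]}'; python3 plan.py '[.19]'; python3 -c "
from h import *
t=sense()['ft_torque'];print(-t[1]/.193,t[0]/.193,t[2])
save('side','s4.png',(280,150,400,240),6)"
```

```text
t: 16.3
tcp_pos: [0.483, 0.0547, 0.2947]
tool_rot: [0.984, 0.18, -0.0, -0.0]
force: [-0.7, 0.2, -0.4]
finger_gap: 0.108
gripper_force: 38.1
s 0.17250000000000001 lat mm 1.1117803274663403 dh 0.1871643893141884 F [-0.7  0.2 -0.4]
0.19 [-5.1 16.9] -0.04
0.05234187377888481 -0.014412206489265934 0.004216384412812594
t: 16.8
tcp_pos: [0.4796, 0.063, 0.2947]
tool_rot: [0.984, 0.18, -0.0, -0.0]
force: [0.8, -0.6, -2.0]
finger_gap: 0.114
gripper_force: 38.1
s 0.1815 lat mm 1.3004107923678025 dh 0.20087460349696445 F [ 0.8 -0.6 -2. ]
0.19 [-1.8  8.5] -0.04
0.057569317959841985 -0.07020765107137673 -0.020629693470636125
```

View pics/s4.png

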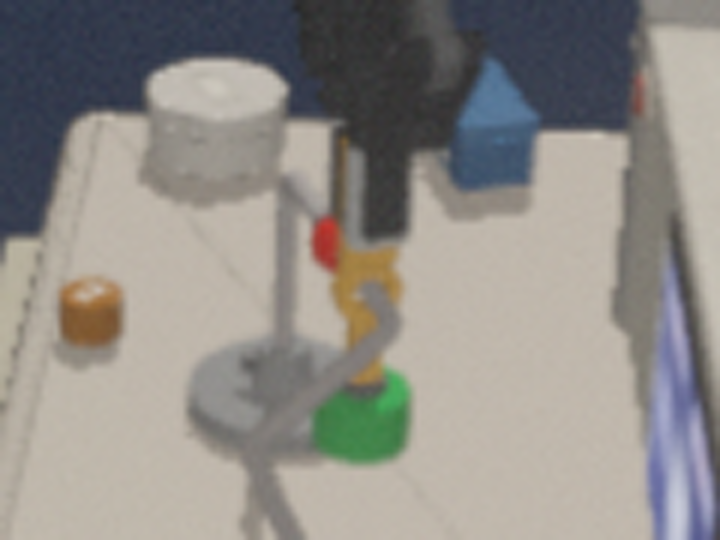

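The eye is on the third leg at around (370,290), with the ball just ahead at (325,242). I'll approach it slowly.

```bash
cat > f.py <<'E'
from plan import *
s0,l,d,s=where();t=s['ft_torque'];F=np.array([-t[1],t[0]])/.193
print('s %.4f lat %.2f dh %.1f'%(s0,l*1e3,np.degrees(d)),'axial %.2f side %.2f'%(F@[-.352,.936],F@[-.936,-.352]),np.array(s['force']).round(1))
E
python3 -m jog '{"linear":[[-0.8,2.9,0],[-0.8,2.9,0],[-0.7,1.9,0],[-0.7,1.9,0],[0,0,0]],"turn":[0,0,0,0,0]}' |head -1; python3 f.py; python3 -m jog '{"linear":[[-0.4,1,0],[-0.4,0.9,0],[-0.3,1,0],[0,0,0]],"turn":[0,0,0,0]}'|head -1; python3 f.py
```

```text
t: 17.48
s 0.1915 lat 0.69 dh 0.2 axial 0.12 side -0.02 [-0.1 -0.9 -0.7]
t: 17.98
s 0.1945 lat 0.70 dh 0.2 axial -0.05 side 0.00 [ 0.   0.8 -1.2]
```

```bash
for i in 1 ; do python3 -m jog '{"linear":[[-0.4,0.9,0],[-0.3,1,0],[0,0,0]],"turn":[0,0,0]}'|head -1; python3 f.py; python3 -m jog '{"linear":[[-0.4,0.9,0],[0,0,0]],"turn":[0,0]}'|head -1; python3 f.py;python3 -m jog '{"linear":[[-0.3,1,0],[0,0,0]],"turn":[0,0]}'|head -1; python3 f.py; done
```

```text
t: 18.35
s 0.1965 lat 0.68 dh 0.2 axial -0.14 side -0.08 [ 0.  -0.5 -1.2]
t: 18.6
s 0.1975 lat 0.75 dh 0.2 axial 0.19 side 0.13 [ 0.3 -0.6 -0.8]
t: 18.85
s 0.1985 lat 0.67 dh 0.2 axial -0.03 side -0.14 [ 0.3  0.2 -1.7]
```

```bash
python3 -m jog '{"linear":[[-0.4,0.9,0],[0,0,0]],"turn":[0,0]}'|head -1; python3 f.py;python3 -m jog '{"linear":[[-0.3,0.7,0],[0,0,0]],"turn":[0,0]}'|head -1; python3 f.py
```

```text
t: 19.1
s 0.1995 lat 0.75 dh 0.2 axial 0.00 side -0.12 [-0.   0.4 -2.5]
t: 19.35
s 0.2000 lat 0.76 dh 0.2 axial 0.01 side 0.22 [ 0.2  0.5 -1.3]
```

```bash
python3 f.py
```

```text
s 0.2000 lat 0.76 dh 0.2 axial 0.01 side 0.22 [ 0.2  0.5 -1.3]
```

```bash
python3 -m jog '{"linear":[[-0.2,0.7,0],[0,0,0]],"turn":[0,0]}'|head -1; python3 f.py;python3 -m jog '{"linear":[[-0.3,0.7,0],[0,0,0]],"turn":[0,0]}'|head -1; python3 f.py
```

```text
t: 19.6
s 0.2005 lat 0.66 dh 0.2 axial 0.09 side 0.16 [ 0.1 -0.6 -1.6]
t: 19.85
s 0.2015 lat 0.58 dh 0.2 axial -2.46 side 0.48 [ 0.7 -3.  -1.7]
```

Contact with the ball shows as 2.5 N axial. I'll ease off and lower the hanger onto the rod.

```bash
python3 -m jog '{"linear":[[0.1,-0.4,0],[0,0,-0.7],[0,0,-0.6],[0,0,0]],"turn":[0,0,0,0]}'|sed -n 1,2p; python3 f.py;python3 -m jog '{"linear":[[0,0,-0.4],[0,0,0],[0,0,0]],"turn":[0,0,0]}'|sed -n 1,2p; python3 f.py
```

```text
t: 20.35
tcp_pos: [0.4735, 0.0816, 0.2937]
s 0.2010 lat 0.55 dh 0.2 axial -1.67 side -0.13 [ 0.4 -2.   2.1]
t: 20.72
tcp_pos: [0.4735, 0.0816, 0.2933]
s 0.2010 lat 0.53 dh 0.2 axial -2.56 side 0.07 [ 1.5 -2.7  4.2]
```

```bash
python3 -m jog '{"linear":[[0.1,-0.3,0.6],[0,0,0],[0,0,0]],"turn":[0,0,0]}'|sed -n 1,2p; python3 f.py
```

```text
t: 21.1
tcp_pos: [0.4735, 0.0814, 0.2935]
s 0.2010 lat 0.59 dh 0.2 axial -1.96 side -1.34 [ 1.9 -1.   0.2]
```

```bash
python3 -m jog '{"linear":[[0.3,-0.2,0],[0,0,0],[0,0,0]],"turn":[0,0,0]}'|sed -n 1,2p; python3 f.py; python3 -m jog '{"linear":[[0,0,0],[0,0,0],[0,0,0],[0,0,0]],"turn":[0,0,0,0]}' 0.3 20; python3 f.py; python3 -c "
from h import *
save('side','s5.png',(280,150,400,240),6)"
```

```text
t: 21.48
tcp_pos: [0.4736, 0.0812, 0.2935]
s 0.2005 lat 0.59 dh 0.2 axial -1.22 side -1.35 [ 2.1 -0.2 -0.1]
t: 21.98
tcp_pos: [0.4734, 0.0812, 0.2935]
tool_rot: [0.984, 0.18, -0.0, -0.0]
force: [0.6, 0.5, -0.1]
finger_gap: 0.299
gripper_force: 0.0
s 0.2005 lat 0.72 dh 0.2 axial -0.02 side -0.01 [ 0.6  0.5 -0.1]
```

View pics/s5.png

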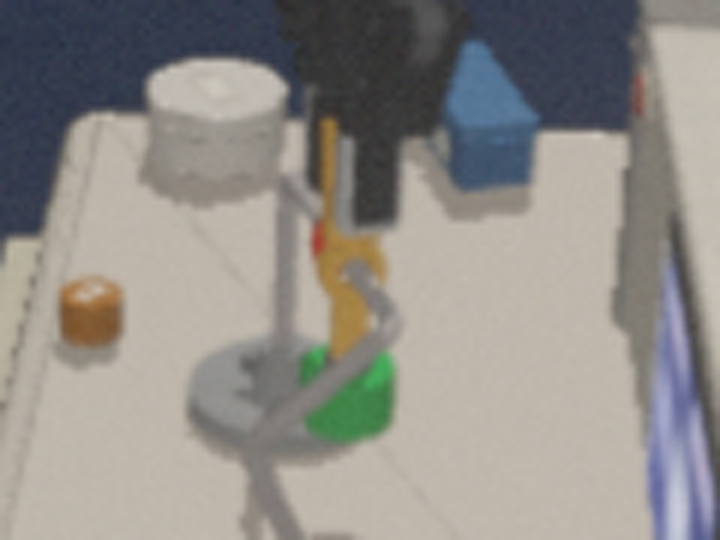

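```bash
python3 -m jog '{"linear":[[0,0,0],[0,0,0],[0,0,5],[0,0,10],[0,0,15],[0,0,20],[0,0,20],[0,0,20],[0,0,20],[-20,0,20],[0,0,0],[0,0,0]],"turn":[0,0,0,0,0,0,0,0,0,0,0,0]}' 0.6; python3 -c "
from h import *
save('side','s6.png',(280,150,400,240),6)"
```

```text
t: 23.52
tcp_pos: [0.4538, 0.0811, 0.4236]
tool_rot: [0.984, 0.18, 0.0, 0.0]
force: [0.6, -0.4, -0.5]
finger_gap: 0.601
gripper_force: 0.0
```

View pics/s6.png

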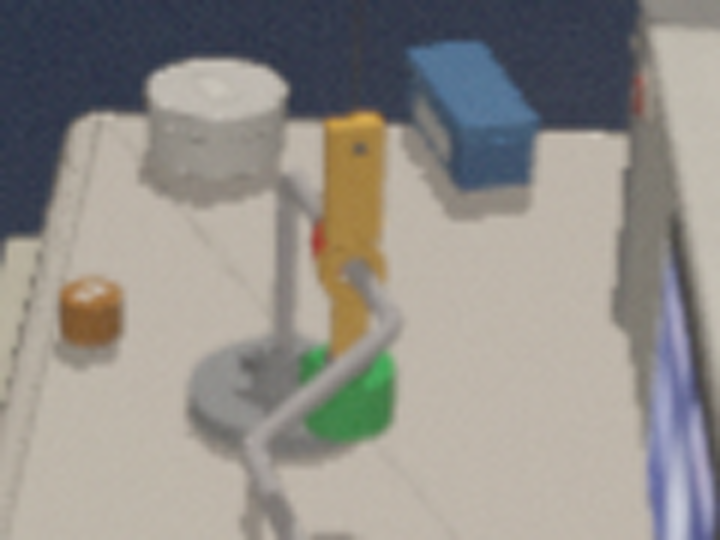

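The hanger is upright, hanging beside the ball (ring near (350,270), ball at (318,242)), and clear of the gripper.

```bash
python3 -m jog '{"linear":[[0,0,0],[0,0,0],[0,0,0],[0,0,0],[0,0,0],[0,0,0],[0,0,0],[0,0,0]],"turn":[0,0,0,0,0,0,0,0]}' | head -1; python3 -c "
from station import *
print(sign_off())"
```

```text
t: 24.58
the job is handed in; nothing more can be done
None
```

I threaded the hanger, slid it round both bends to the stop ball and released it. It hangs upright with the arm clear, and I handed the job in at about 24.6 s; the sign-off gave no verdict.

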